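# Load the cellar data loggers into the charging rack

### The job

Put the three orange data loggers into the charging rack, one in each bay, upright and lengthwise between the fins in the middle of the bay. They are delicate: lower each one right down to the floor of its bay before letting go rather than dropping it in. Leave the spray bottle, the white bung and the steel cup where they are.

Things in the scene. Friction and masses are not known exactly. Their poses are not given: they have to be found in the camera images.
- rack: charging rack, fixed: grey base plate 100 (x) x 140 (y) x 15 mm, with four upright black fins (44 long in x, 8 thick in y, tops 69 mm above the table) that form three bays side by side along y, each 36 mm wide and open at both x ends. Loggers go in with their length along the rack's x. Origin: centre of the underside, z up
- bay_0 (a point): bay 0: centre of its floor (green 56 x 30 mm pad, 15 mm above the table), at y = -44 mm in the rack's frame; axes as the rack's. The fins stand 20 mm above a seated logger and shut in its sides; its ends stick out 6 mm past them, so here it can be held only by its two ends
- bay_1 (a point): bay 1: centre of its floor (green 56 x 30 mm pad, 15 mm above the table), at y = 0 mm in the rack's frame; axes as the rack's. The fins stand 20 mm above a seated logger and shut in its sides; its ends stick out 6 mm past them, so here it can be held only by its two ends
- bay_2 (a point): bay 2: centre of its floor (green 56 x 30 mm pad, 15 mm above the table), at y = 44 mm in the rack's frame; axes as the rack's. The fins stand 20 mm above a seated logger and shut in its sides; its ends stick out 6 mm past them, so here it can be held only by its two ends
- cradle: blue readout cradle, fixed: floor plate 84 (x) x 34 (y) x 6 mm, with an upright cheek (10 thick, 34 wide, top 62 mm above the table) at each x end, 62 mm clear between them; its y sides are open. Origin: centre of its underside, z up
- logger_a: orange plastic data logger with a small black window on top, upright block 56 (x) x 30 (y) x 34 mm tall, about 90 g; origin at the centre of its underside, z up; its ends are alike and so are all three loggers. Starts on the cradle's floor, lengthwise: the cheeks stand 22 mm above it and leave 3 mm at each end, so there it can be taken only by its sides; set down on the table it can be retaken by its ends
- logger_b: orange plastic data logger with a small black window on top, upright block 56 (x) x 30 (y) x 34 mm tall, about 90 g; origin at the centre of its underside, z up; its ends are alike and so are all three loggers. Starts standing on the table, between rack and cradle, nearer the robot
- logger_c: orange plastic data logger with a small black window on top, upright block 56 (x) x 30 (y) x 34 mm tall, about 90 g; origin at the centre of its underside, z up; its ends are alike and so are all three loggers. Starts standing on the table, between rack and cradle, farther from the robot
- spray_bottle: blue spray bottle with white head, 64 mm diameter, 174 mm tall, loose, bystander; origin at the centre of its underside
- bung: white silicone barrel bung, 60 mm diameter, 38 mm tall, loose, bystander; origin at the centre of its underside
- cup: steel tasting cup, 72 mm diameter, 80 mm tall, loose, bystander; origin at the centre of its underside
There are look-alikes about, which are no part of the job. What is shaped like the logger_a but yellow is not meant.

How it is judged (in metres and radians):
At the end, for the whole second after the job is handed in: each of the three bays holds one logger on its floor (within 5 mm in height, 8 mm across and 12 mm along the bay of the bay's centre), every logger upright within 0.12 rad, lengthwise along the rack's x within 0.25 rad either way round, and at rest (((x of logger_a in the frame of bay_0 between -0.012 and 0.012 m and y of logger_a in the frame of bay_0 between -0.008 and 0.008 m and z of logger_a in the frame of bay_0 between -0.005 and 0.005 m) or (x of logger_b in the frame of bay_0 between -0.012 and 0.012 m and y of logger_b in the frame of bay_0 between -0.008 and 0.008 m and z of logger_b in the frame of bay_0 between -0.005 and 0.005 m) or (x of logger_c in the frame of bay_0 between -0.012 and 0.012 m and y of logger_c in the frame of bay_0 between -0.008 and 0.008 m and z of logger_c in the frame of bay_0 between -0.005 and 0.005 m)) and ((x of logger_a in the frame of bay_1 between -0.012 and 0.012 m and y of logger_a in the frame of bay_1 between -0.008 and 0.008 m and z of logger_a in the frame of bay_1 between -0.005 and 0.005 m) or (x of logger_b in the frame of bay_1 between -0.012 and 0.012 m and y of logger_b in the frame of bay_1 between -0.008 and 0.008 m and z of logger_b in the frame of bay_1 between -0.005 and 0.005 m) or (x of logger_c in the frame of bay_1 between -0.012 and 0.012 m and y of logger_c in the frame of bay_1 between -0.008 and 0.008 m and z of logger_c in the frame of bay_1 between -0.005 and 0.005 m)) and ((x of logger_a in the frame of bay_2 between -0.012 and 0.012 m and y of logger_a in the frame of bay_2 between -0.008 and 0.008 m and z of logger_a in the frame of bay_2 between -0.005 and 0.005 m) or (x of logger_b in the frame of bay_2 between -0.012 and 0.012 m and y of logger_b in the frame of bay_2 between -0.008 and 0.008 m and z of logger_b in the frame of bay_2 between -0.005 and 0.005 m) or (x of logger_c in the frame of bay_2 between -0.012 and 0.012 m and y of logger_c in the frame of bay_2 between -0.008 and 0.008 m and z of logger_c in the frame of bay_2 between -0.005 and 0.005 m)) and angle between each of logger_a, logger_b, logger_c's own z axis and vertical below 0.12 rad and angle between the x axis of each of logger_a, logger_b, logger_c and the x axis of rack, either way round below 0.25 rad and linear speed of each of logger_a, logger_b, logger_c below 0.02 m/s); the robot touches nothing.
It fails at once if the spray bottle is moved more than 3 cm or knocked over (distance of spray_bottle from where it was at the start of the episode above 0.03 m or angle between spray_bottle's own z axis and vertical above 0.5 rad).
It fails at once if the bung is moved more than 3 cm or knocked over (distance of bung from where it was at the start of the episode above 0.03 m or angle between bung's own z axis and vertical above 0.5 rad).
It fails at once if the steel cup is moved more than 3 cm or knocked over (distance of cup from where it was at the start of the episode above 0.03 m or angle between cup's own z axis and vertical above 0.5 rad).
It fails at once if a logger is let go over the rack while more than 12 mm above the bay floor (dropped in) ((horizontal distance between logger_a and rack below 0.09 m and z of logger_a in the frame of rack above 0.027 m and contact force between the fingers and logger_a below 0.02 N) or (horizontal distance between logger_b and rack below 0.09 m and z of logger_b in the frame of rack above 0.027 m and contact force between the fingers and logger_b below 0.02 N) or (horizontal distance between logger_c and rack below 0.09 m and z of logger_c in the frame of rack above 0.027 m and contact force between the fingers and logger_c below 0.02 N)).
It also fails if it takes over 72 s, if anything falls off the work surface, if the arm or the gripper's body presses on something with over 40 N, if the wrist force passes 120 N, or if a joint passes its speed limit or range.

### The arm

A 6-joint arm with a two-finger parallel gripper is mounted at the origin on the work surface. World frame = base frame: x ahead of the robot, y to its left, z up, the work surface at z = 0. Lengths are in mm, angles in degrees, forces in N, time in s.
With the tool pointing down it reaches from about 250 to 775 mm from the base axis. Payload 8.9 kg.
Tool frame: the origin (TCP) lies at the very end of the fingers, on their centre line; the grasp point (between the pads) lies 19 mm behind it; z points along the fingers, y is the direction in which the jaws open and shut (so a half turn about z gives the same grasp; the last joint's range is limited). The gripper opens to 85 mm and grips with 20 to 120 N. Pads are 22 mm wide; open, the fingers measure 114 mm over their backs; the gripper's body (76 mm by 85 mm) begins 54 mm behind the grasp point. The pads swing forward as they close: fully open they stand 13 mm farther back than shut.
Start: joints at [-76.965, 16.656, -8.789, 64.555, 0, 82.019], TCP at [188.282, -490.075, 231.305] pointing down, gripper open.
Joint ranges: [-144.48, 144.48], [-52.06, 99.96], [-74.48, 78.29], [-112.23, 115.85], [-86.99, 84.42], [-180, 180]. Speed limits (degrees/s): [127.2, 127.2, 159.86, 180, 180, 180].

### API

Orientations are given as [roll, pitch, yaw] about the fixed x, y, z axes, in that order (R = Rz(yaw) Ry(pitch) Rx(roll)).
In Python, from bench import * gives the robot as it stands.
- The arm moves only by the tool arm_command, never from a script. Its argument "rows" is a list of rows, each an object with "delta_pos": the shift along the tool's x, y, z in m, a list of three; "roll": the turn about the tool's z in degrees. In form: [{"delta_pos": [dx, dy, dz], "roll": roll}, ...]. A call has 1 to 12 rows; each row shifts and turns the commanded pose from where the row before left it, along the tool's axes as they then stand; what a row does not reach is not made up. A row lasts 1/8 s, in which the tool goes at most 62.5 mm and 10.7 degrees, less where a joint would pass 70% of its speed; a pose out of reach is approached as far as the arm can. A call with a gripper value outside its range is refused whole. "gripper" is the finger opening in m, from 0 to 0.0854, set as the call begins (left out, the last holds). The fingers move at their own pace and stop on an object; "squeeze" is the grip in N (left out, the last holds). Time passes only in rows, so rows that do not move let the fingers close. It gives the time, the measured TCP pose, the force and the opening at its end, in the units of the state.
- sense(): the state, without advancing time (a new reading comes with each control period).
- get_image(name): name is "scene" or "side" or "wrist"; returns the picture (384x512x3 uint8, red, green, blue); there is no depth.
- calibration(name): a dict with "mtx" (3x3 intrinsics, pixels), "distortion" ([k1, k2, p1, p2, k3] as OpenCV has them; the pictures are not rectified), "T" (4x4, takes a point from camera to world coordinates); the wrist camera has in their place "mount" (4x4, takes a point from camera to tool coordinates, whose origin is the TCP and whose axes are the flange's). Camera axes: x right, y down, z forward; pixel columns grow to the right and rows downward; lengths in mm; the calibration is good to about 2 mm. A picture is of the moment at which its call begins: read the wrist's pose just before it. calibration takes no time and is no camera call.
- sign_off(): hands the job in, once; it reports no verdict.
The state is a dict: "t": time; "joint_pos": joint angles; "joint_vel": joint speeds; "joint_torque": joint torques, N m; "eef_pos": TCP position; "tool_rot": TCP orientation; "wrist_force": force on the tool from outside, world axes, zero at the start; "ft_torque": the same for the moment, N m; "width": finger opening in mm.
Only numpy, scipy, OpenCV 4.12 (cv2) and the standard library are available. Lean on these libraries where they do the work, as an engineer would, in place of code of your own. Each camera call takes 0.05 s, during which the arm holds its last target. There are 200 camera calls.

## Working session

There is one attempt and no reset: what is moved stays moved. The work goes in short steps, Python scripts to look and compute and a tool call to move; the robot and the scene stay as the last step left them, time stands still between calls to the robot, and variables do not carry over. Pictures are saved under pics/ and viewed, about 8 in all and at most 12, crops included, and the job is handed in when it is done.

Besides the shell and the picture viewer there is one more tool, called after "Call:" as name(argument=value, ...) on one line, values as JSON. arm_command: Moves the arm, as the interface text tells. Its arguments: {"type":"object","properties":{"rows":{"type":"array","items":{"type":"object","properties":{"delta_pos":{"type":"array","items":{"type":"number"}},"roll":{"type":"number"}}}},"gripper":{"type":"number"},"squeeze":{"type":"number"}},"required":["rows"]}

```bash
mkdir -p pics; ls; python3 - <<'E'
from bench import *
import cv2,numpy as np
np.set_printoptions(precision=2,suppress=True)
print(sense())
for n in ("scene","side"):
    im=get_image(n); cv2.imwrite(f"pics/{n}0.png",im[:,:,::-1]); c=calibration(n); print(n,c)
print(calibration("wrist"))
E
```

```text
pics
{'t': 0.0, 'joint_pos': array([-76.96,  16.69,  -8.83,  64.56,  -0.  ,  82.02]), 'joint_vel': array([-0.05,  0.04, -0.06,  0.03,  0.02,  0.  ]), 'joint_torque': array([ -0.  , -53.71,  33.14,   0.02,  -0.  ,   0.  ]), 'eef_pos': array([ 188.18, -489.63,  230.74]), 'tool_rot': array([-179.92,   -0.01,   21.02]), 'wrist_force': array([ 0.28, -0.14,  0.36]), 'ft_torque': array([-0.01, -0.04,  0.01]), 'width': 85.35939934037822}
scene {'mtx': array([[377.16,   0.  , 252.36],
       [  0.  , 377.16, 191.21],
       [  0.  ,   0.  ,   1.  ]]), 'distortion': array([-0.06,  0.  ,  0.  ,  0.  ,  0.  ]), 'T': array([[  -0.8 ,    0.35,   -0.48, 1259.41],
       [   0.59,    0.45,   -0.67,  931.81],
       [  -0.02,   -0.82,   -0.58,  855.29],
       [   0.  ,    0.  ,    0.  ,    1.  ]])}
side {'mtx': array([[408.45,   0.  , 246.43],
       [  0.  , 408.45, 193.76],
       [  0.  ,   0.  ,   1.  ]]), 'distortion': array([-0.12,  0.  ,  0.  ,  0.  ,  0.  ]), 'T': array([[ -0.78,  -0.39,   0.49,  13.64],
       [ -0.62,   0.49,  -0.61, 748.1 ],
       [ -0.  ,  -0.78,  -0.63, 799.1 ],
       [  0.  ,   0.  ,   0.  ,   1.  ]])}
{'mtx': array([[284.21,   0.  , 256.39],
       [  0.  , 284.21, 190.35],
       [  0.  ,   0.  ,   1.  ]]), 'distortion': array([-0.02,  0.  ,  0.  ,  0.  ,  0.  ]), 'mount': array([[   0.  ,   -0.96,   -0.28,   71.46],
       [   1.  ,    0.  ,    0.  ,   -0.63],
       [   0.  ,   -0.28,    0.96, -144.82],
       [   0.  ,    0.  ,    0.  ,    1.  ]])}
```

View pics/scene0.png

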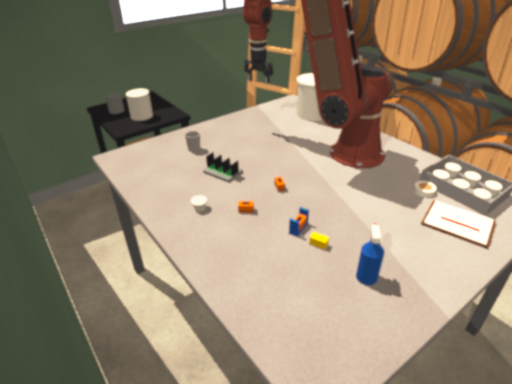

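View pics/side0.png

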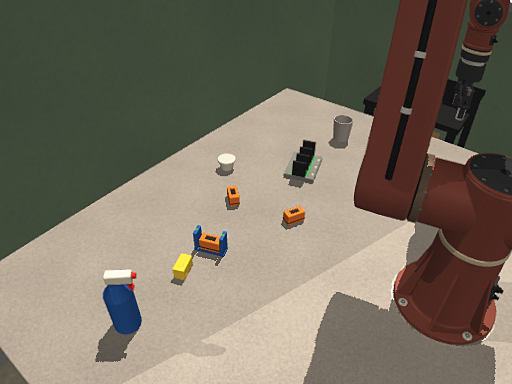

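The scene picture shows the rack at (222,167), the orange blocks at (280,184), (246,207) and (300,222, in the cradle), and a yellow look-alike at (319,240). The bung is at (200,202), the cup at (193,141) and the bottle at (370,262). The side view agrees: orange at (293,215), (233,195) and (209,241), yellow at (182,266). The three orange ones are meant, because the yellow one is excluded. Next I'll measure roughly from both views.

```bash
cat > h.py <<'E'
from bench import *
import cv2,numpy as np
from scipy.spatial.transform import Rotation as R
np.set_printoptions(precision=1,suppress=True)
def snap(n):
    s=sense(); im=get_image(n); c=calibration(n)
    if n=="wrist":
        T=np.eye(4); T[:3,:3]=R.from_euler("xyz",s["tool_rot"],degrees=True).as_matrix(); T[:3,3]=s["eef_pos"]
        c["T"]=T@c["mount"]
    return im,c
def cast(c,px,z):
    p=cv2.undistortPoints(np.float64(px).reshape(-1,1,2),c["mtx"],c["distortion"])[:,0]
    d=np.c_[p,np.ones(len(p))]@c["T"][:3,:3].T; o=c["T"][:3,3]
    return o+d*((z-o[2])/d[:,2])[:,None]
def proj(c,P):
    M=np.linalg.inv(c["T"]); return cv2.projectPoints(np.float64(P).reshape(-1,1,3),cv2.Rodrigues(M[:3,:3])[0],M[:3,3],c["mtx"],c["distortion"])[0][:,0]
RNG=dict(orange=((5,150,90),(14,255,255)),yellow=((24,150,90),(34,255,255)),blue=((104,150,40),(122,255,255)),green=((45,90,50),(80,255,255)))
def blobs(im,col,amin=20):
    m=cv2.inRange(cv2.cvtColor(im,cv2.COLOR_RGB2HSV),*RNG[col])
    cs=[k for k in cv2.findContours(m,cv2.RETR_EXTERNAL,cv2.CHAIN_APPROX_NONE)[0] if cv2.contourArea(k)>=amin]
    return cs,m
E
python3 - <<'E'
from h import *
for n in ("scene","side"):
    im,c=snap(n)
    for col,z in (("orange",20),("yellow",20),("blue",30),("green",15)):
        for k in blobs(im,col,15)[0]:
            M=cv2.moments(k); q=np.array([M["m10"],M["m01"]])/M["m00"]
            print(n,col,q,M["m00"],cast(c,q,z)[0,:2])
for n,d in (("scene",dict(bung=(200,202,19),cup=(193,142,40),rack=(222,170,30))),("side",dict(bung=(227,163,19),cup=(342,130,40),rack=(304,165,30)))):
    c=calibration(n)
    for k,v in d.items(): print(n,k,cast(c,v[:2],v[2])[0,:2])
E
```

```text
scene orange [301.4 219.3] 63.5 [534.3 207.6]
scene orange [245.7 208.9] 75.0 [652.5  40.5]
scene orange [245.1 202.8] 15.0 [632.9   9.2]
scene orange [279.5 183.4] 89.5 [451.2 -11.2]
scene orange [485.2 149.8] 76.0 [-469.5  359.6]
scene orange [494.6 139. ] 196.5 [-614.7  335.5]
scene orange [499.6 128.4] 108.0 [-755.8  295.7]
scene orange [361.2 149.7] 973.5 [-16.    7.8]
scene orange [413.2 126.6] 40.0 [-414.6   11.2]
scene orange [484.  116.9] 126.5 [-830.5  176.7]
scene orange [462.6 118.1] 821.5 [-720.1  112.7]
scene orange [478.6  93.8] 67.5 [-1149.5   -13.7]
scene orange [436.1 116.8] 758.5 [-620.2   15.7]
scene orange [449.4  85.7] 48.0 [-1135.6  -202. ]
scene orange [400.1 106.7] 1006.5 [-581.6 -186.4]
scene orange [508.6  45.6] 19.0 [-2567.1  -439.4]
scene orange [256.1  32.1] 139.5 [-1086.9 -2214.7]
scene orange [388.3  22.3] 27.0 [-2495.6 -1692.5]
scene orange [493.6  49.9] 171.0 [-2293.3  -450. ]
scene orange [500.   4.] 72.5 [-4975.  -1591.3]
scene orange [482.   21.7] 427.0 [-3428.7 -1105.1]
scene orange [466.   22.5] 375.5 [-3216.5 -1184.4]
scene orange [422.1   9.2]
[... 595 characters left out ...]
7.3]
side orange [416.8 316.6] 240.5 [ 36.4 103.8]
side orange [401.9 296.6] 15.5 [87.  71.4]
side orange [408.4 272.2] 83.0 [103.3  -9.8]
side orange [208.8 245.8] 147.5 [555.6 230.3]
side orange [206.1 235.3] 19.0 [587.8 206.2]
side orange [293.  218.1] 154.0 [442.7   3. ]
side orange [232.9 199.5] 65.0 [628.3  45.9]
side orange [458.4 184.1] 51.0 [ 108.9 -466.1]
side orange [482.5 183. ] 21.5 [  43.8 -526.3]
side yellow [181.8 262.1] 162.0 [570.2 314.9]
side blue [122.2 308.2] 1276.5 [569.2 504.3]
side blue [211.3 242.9] 233.5 [550.6 225. ]
scene bung [762.2 -99.2]
scene cup [ 565.6 -502.2]
scene rack [ 584.5 -223.2]
side bung [767. -88.]
side cup [ 555.5 -492.6]
side rack [ 551.7 -225.2]
```

Call:
arm_command(rows=[{"delta_pos": [0.0432,-0.0307,-0.004]},{"delta_pos": [0.0432,-0.0307,-0.004]},{"delta_pos": [0.0432,-0.0307,-0.004]},{"delta_pos": [0.0432,-0.0307,-0.004]},{"delta_pos": [0.0432,-0.0307,-0.004]},{"delta_pos": [0.0432,-0.0307,-0.004]},{"delta_pos": [0.0432,-0.0307,-0.004]},{"delta_pos": [0.0432,-0.0307,-0.004]},{"delta_pos": [0.0432,-0.0307,-0.004]},{"delta_pos": [0.0432,-0.0307,-0.004]},{"delta_pos": [0.0432,-0.0307,-0.004]},{"delta_pos": [0.0432,-0.0307,-0.004]}])

```text
$.rows[0]: bad value
```

Call:
arm_command(rows=[{"roll": -9.8},{"roll": -9.8},{"roll": -9.8},{"roll": -9.8},{"roll": -9.8},{"roll": -9.8},{"roll": -9.8},{"roll": -9.8},{"roll": -9.8},{"roll": 0}])

```text
$.rows[0]: bad value
```

```bash
python3 - <<'E'
from h import *
im,c=snap("wrist"); cv2.imwrite("pics/w1.png",im[:,:,::-1]); s=sense(); print(s["t"],s["eef_pos"],s["tool_rot"]); np.save("w1.npy",c["T"])
E
```

```text
0.25 [ 188.2 -489.9  231. ] [-180.   -0.   21.]
```

View pics/w1.png

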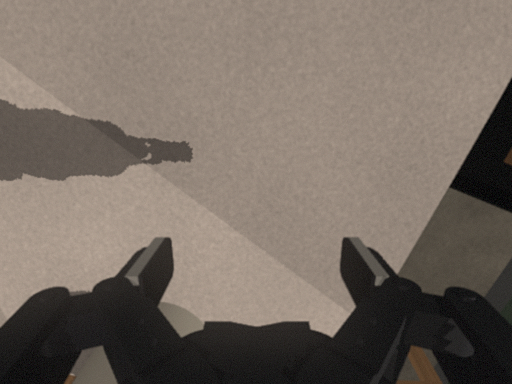

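Call:
arm_command(rows=[{"delta_pos": [0.032,-0.0345,-0.0063],"roll": 0},{"delta_pos": [0.032,-0.0345,-0.0063],"roll": 0},{"delta_pos": [0.032,-0.0345,-0.0063],"roll": 0},{"delta_pos": [0.032,-0.0345,-0.0063],"roll": 0},{"delta_pos": [0.032,-0.0345,-0.0063],"roll": 0},{"delta_pos": [0.032,-0.0345,-0.0063],"roll": 0},{"delta_pos": [0.032,-0.0345,-0.0063],"roll": 0},{"delta_pos": [0.032,-0.0345,-0.0063],"roll": 0},{"delta_pos": [0.032,-0.0345,-0.0063],"roll": 0},{"delta_pos": [0.032,-0.0345,-0.0063],"roll": 0},{"delta_pos": [0.032,-0.0345,-0.0063],"roll": 0},{"delta_pos": [0,0,0],"roll": 10.5}])

```text
t: 1.75
eef_pos: [381.5, -7.0, 300.9]
tool_rot: [-180.0, -0.1, 10.6]
wrist_force: [-0.3, -0.8, 0.3]
width: 85.4
```

Call:
arm_command(rows=[{"delta_pos": [0,0,0],"roll": 10.5},{"delta_pos": [0,0,0],"roll": 0},{"delta_pos": [0,0,0],"roll": 0}])

```text
t: 2.12
eef_pos: [380.7, -9.7, 300.6]
tool_rot: [-180.0, 0.0, 0.2]
wrist_force: [-0.3, 0.6, 0.6]
width: 85.8
```

```bash
python3 - <<'E'
from h import *
im,c=snap("wrist"); cv2.imwrite("pics/w2.png",im[:,:,::-1]); s=sense(); print(s["t"],s["eef_pos"],s["tool_rot"],s["joint_vel"]); np.save("w2.npy",c["T"])
E
```

```text
2.175 [380.7  -9.7 300.6] [180.   -0.    0.2] [-0.1 -0.1 -0.   0.1  0.   0.8]
```

Call:
arm_command(rows=[{"delta_pos": [0.055,0,0],"roll": 0},{"delta_pos": [0.055,0,0],"roll": 0},{"delta_pos": [0,0,0],"roll": 0},{"delta_pos": [0,0,0],"roll": 0}])

```text
t: 2.68
eef_pos: [490.2, -9.6, 300.2]
tool_rot: [-180.0, 0.1, 0.1]
wrist_force: [0.3, -1.1, 0.6]
width: 85.2
```

```bash
python3 - <<'E'
from h import *
im,c=snap("wrist"); cv2.imwrite("pics/w3.png",im[:,:,::-1]); s=sense(); print(s["t"],s["eef_pos"],s["tool_rot"],s["joint_vel"]); np.save("w3.npy",c["T"])
E
```

```text
2.725 [490.   -9.6 300.6] [-180.     0.     0.1] [-0.  -1.  -0.4 -0.1  0.1  0.4]
```

View pics/w3.png

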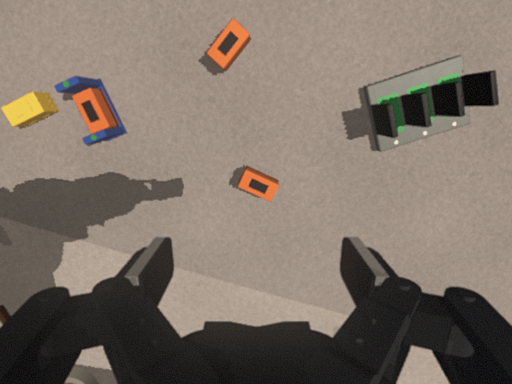

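The three orange blocks show at (258,184), (229,45) and (95,110, in the cradle), with the yellow one at (28,108) rejected. The rack is at (425,105), its fins leaning away from the camera. I'll measure the loggers from their windows and tops, and move over the rack for a straight-down view.

Call:
arm_command(rows=[{"delta_pos": [0,0.058,0],"roll": 0},{"delta_pos": [0,0.058,0],"roll": 0},{"delta_pos": [0,0.058,0],"roll": 0},{"delta_pos": [0,0.058,0],"roll": 0},{"delta_pos": [0,0,0],"roll": 0},{"delta_pos": [0,0,0],"roll": 0}])

```text
t: 3.48
eef_pos: [490.1, -241.2, 301.1]
tool_rot: [-180.0, -0.0, -0.0]
wrist_force: [0.2, 0.1, -0.4]
width: 85.1
```

```bash
cat >> h.py <<'E'
def loggers(im,c,zt):
    "tops at height zt: (outline rect centre,size,yaw) and (window centre,yaw)"
    cs,m=blobs(im,"orange",150); v=cv2.cvtColor(im,cv2.COLOR_RGB2HSV)[:,:,2]; out=[]
    for k in cs:
        b=np.zeros_like(m); cv2.drawContours(b,[cv2.convexHull(k)],-1,255,-1)
        b=cv2.erode(b,np.ones((3,3)))
        w=max(cv2.findContours(((v<70)&(b>0)).astype(np.uint8),cv2.RETR_EXTERNAL,cv2.CHAIN_APPROX_NONE)[0],key=cv2.contourArea,default=None)
        if w is None or cv2.contourArea(w)<15: continue
        def rect(q):
            P=cast(c,q[:,0].astype(float),zt)[:,:2]; (ce,sz,a)=cv2.minAreaRect(np.float32(P))
            a=a if sz[0]>sz[1] else a+90
            return np.array([*ce,max(sz),min(sz),(a+90)%180-90])
        M=cv2.moments(w); wc=cast(c,[M["m10"]/M["m00"],M["m01"]/M["m00"]],zt)[0,:2]
        out.append((k[:,0].mean(0),rect(k),rect(w),wc))
    return out
E
python3 - <<'E'
from h import *
for n in ("w2","w3"):
    im=cv2.imread(f"pics/{n}.png")[:,:,::-1].copy(); c=calibration("wrist"); c["T"]=np.load(n+".npy")
    for zt in (34,40):
        for o in loggers(im,c,zt): print(n,zt,*o)
im,c=snap("wrist"); np.save("w4.npy",c["T"]); cv2.imwrite("pics/w4.png",im[:,:,::-1]); print(sense()["eef_pos"],sense()["tool_rot"])
P=proj(c,[[563,-240,40]])[0]; x,y=P.astype(int); x0,y0=max(x-100,0),max(y-75,0); print(x0,y0)
cv2.imwrite("pics/w4c.png",cv2.resize(im[y0:y0+150,x0:x0+200,::-1],None,fx=4,fy=4,interpolation=cv2.INTER_CUBIC))
E
```

```text
w2 34 [258.  109.6] [449.5 -10.9  55.5  29.3  64.8] [449.6 -11.3  24.3   9.7  64.6] [449.7 -11.2]
w2 34 [82.8 22.4] [558.  218.9  63.1  40.4  20.5] [559.6 225.6  26.1  11.4  20.6] [559.8 225.7]
w2 40 [258.  109.6] [449.6 -10.9  54.7  28.8  64.8] [449.6 -11.3  23.9   9.6  64.6] [449.7 -11.1]
w2 40 [82.8 22.4] [556.5 215.6  62.1  39.8  20.5] [558.1 222.2  25.7  11.3  20.6] [558.3 222.3]
w3 34 [258.  183.9] [451.4 -11.6  55.4  34.1  64.8] [448.7 -11.1  23.7  10.   65. ] [448.8 -11.1]
w3 34 [ 95.  109.6] [558.5 218.4  58.5  41.8  21.2] [557.3 225.7  24.9  10.1  20.4] [557.5 225.7]
w3 34 [228.3  44.1] [641.7  28.6  55.8  32.8 -41.1] [643.4  29.7  24.5  10.7 -41.2] [643.8  29.4]
w3 40 [258.  183.9] [453.  -11.5  54.6  33.6  64.8] [450.4 -11.1  23.3   9.8  65. ] [450.5 -11. ]
w3 40 [ 95.  109.6] [558.5 215.   57.7  41.2  21.2] [557.4 222.3  24.6   9.9  20.4] [557.6 222.3]
w3 40 [228.3  44.1] [640.5  28.   54.9  32.4 -41.1] [642.3  29.1  24.1  10.6 -41.2] [642.6  28.9]
[ 490.3 -240.7  301.1] [-180.   -0.    0.]
156 31
```

View pics/w4c.png

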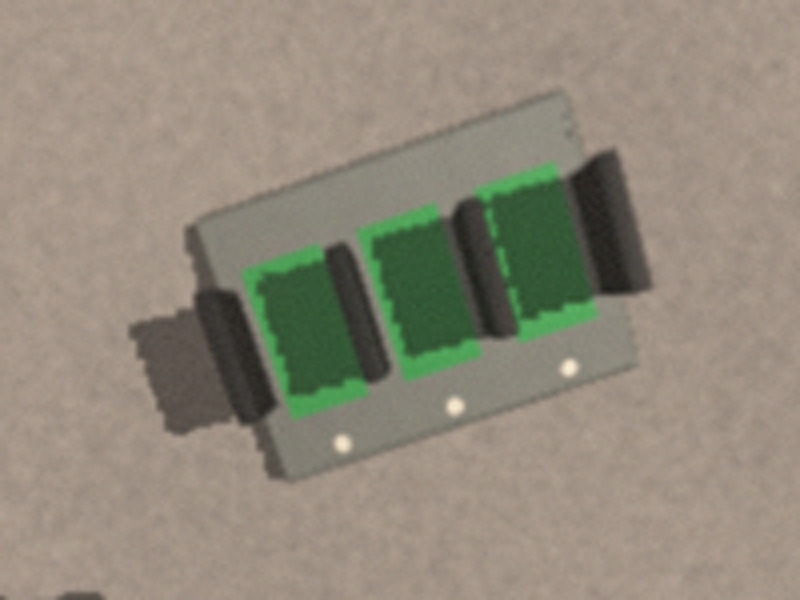

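The crop, straight over the rack, shows the plate with corners near (197,222), (568,92), (636,365) and (290,480), three green pads, and marker dots at (343,443), (455,407) and (570,368).

```bash
python3 - <<'E'
from h import *
im=cv2.imread("pics/w4.png")[:,:,::-1].copy(); c=calibration("wrist"); c["T"]=np.load("w4.npy")
f=lambda q:cast(c,(np.array(q)+.5)/4-.5+[156,31],15)[:,:2]
C=f([(197,222),(568,92),(636,365),(290,480)]);D=f([(343,443),(455,407),(570,368)])
print(C,C.mean(0),[np.linalg.norm(C[i]-C[i-1]) for i in range(4)]);print("dots",D)
yaw=np.degrees(np.arctan2(*(D[0]-D[2])[::-1]))-90; print("yaw",yaw,[np.degrees(np.arctan2(*(C[a]-C[b])[::-1])) for a,b in((0,1),(3,2),(0,3),(1,2))])
m=cv2.inRange(cv2.cvtColor(im,cv2.COLOR_RGB2HSV),(45,90,40),(80,255,255))
m=cv2.morphologyEx(m,cv2.MORPH_CLOSE,np.ones((3,3)))
for k in cv2.findContours(m,0,1)[0]:
    if cv2.contourArea(k)>100:
        P=cast(c,k[:,0].astype(float),15)[:,:2]; ce,sz,a=cv2.minAreaRect(np.float32(P)); print("pad",ce,sz,a)
E
```

```text
[[ 591.5 -166.5]
 [ 634.5 -297.7]
 [ 541.7 -326.5]
 [ 498.9 -197.5]] [ 566.7 -247.1] [np.float64(97.62523405168709), np.float64(138.02898010129505), np.float64(97.16310919016364), np.float64(135.90194864688857)]
dots [[ 512.9 -217.8]
 [ 526.3 -259.7]
 [ 540.5 -302.1]]
yaw 18.155249399704743 [np.float64(108.13225443653795), np.float64(108.3315761691961), np.float64(18.47142673909135), np.float64(17.218232353734884)]
pad (553.0505981445312, -204.24630737304688) (55.44971466064453, 29.229434967041016) 18.343957901000977
pad (566.7992553710938, -246.29403686523438) (55.31261444091797, 28.862178802490234) 18.757465362548828
pad (580.9027709960938, -288.2836608886719) (55.0601692199707, 28.81614112854004) 18.180124282836914
```

Call:
arm_command(rows=[{"delta_pos": [-0.0068,-0.0383,0.03],"roll": 0},{"delta_pos": [-0.0068,-0.0383,0.03],"roll": 0},{"delta_pos": [-0.0068,-0.0383,0.03],"roll": 0},{"delta_pos": [-0.0068,-0.0383,0.03],"roll": 0},{"delta_pos": [-0.0068,-0.0383,0.03],"roll": 0},{"delta_pos": [-0.0068,-0.0383,0.03],"roll": -10.3},{"delta_pos": [0,0,0],"roll": -10.3},{"delta_pos": [0,0,0],"roll": -10.3},{"delta_pos": [0,0,0],"roll": -10.3},{"delta_pos": [0,0,0],"roll": -10.3},{"delta_pos": [0,0,0],"roll": -10.3},{"delta_pos": [0,0,0],"roll": -10.3}])

```text
t: 5.03
eef_pos: [449.5, -10.5, 121.1]
tool_rot: [180.0, -0.0, 72.6]
wrist_force: [0.2, 0.5, -0.2]
width: 85.3
```

Call:
arm_command(rows=[{"delta_pos": [0,0,0],"roll": -10.3},{"delta_pos": [0,0,0],"roll": -10.3},{"delta_pos": [0,0,0],"roll": -10.3},{"delta_pos": [0,0,0],"roll": -10.3},{"delta_pos": [0,0,0],"roll": -10.3},{"delta_pos": [0,0,0],"roll": -10.3},{"delta_pos": [0,0,0],"roll": -10.3},{"delta_pos": [0,0,0],"roll": -10.3},{"delta_pos": [0,0,0],"roll": 0},{"delta_pos": [0,0,0],"roll": 0}])

```text
t: 6.28
eef_pos: [449.8, -11.2, 120.9]
tool_rot: [180.0, 0.0, 154.4]
wrist_force: [0.2, 0.6, -0.6]
width: 85.3
```

```bash
cat >> h.py <<'E'
def go(x,y,z,yaw):
    "shift along tool axes (mm) and roll (deg) from the present pose to a tool-down pose"
    s=sense(); a=np.radians(s["tool_rot"][2]); d=np.array([x,y,z])-s["eef_pos"]
    r=(s["tool_rot"][2]-yaw+180)%360-180
    print("t",round(s["t"],2),"at",s["eef_pos"],s["tool_rot"][2],"-> tool dx,dy,dz",np.array([np.cos(a)*d[0]+np.sin(a)*d[1],np.sin(a)*d[0]-np.cos(a)*d[1],-d[2]]),"roll",round(r,1))
E
python3 - <<'E'
from h import *
im,c=snap("wrist"); cv2.imwrite("pics/w5.png",im[:,:,::-1])
for o in loggers(im,c,34): print(*o)
go(449.5,-11.1,2,154.8)
E
```

```text
t 6.33 at [449.8 -11.3 120.8] 154.37912592173228 -> tool dx,dy,dz [  0.4   0.  118.8] roll -0.4
```

View pics/w5.png

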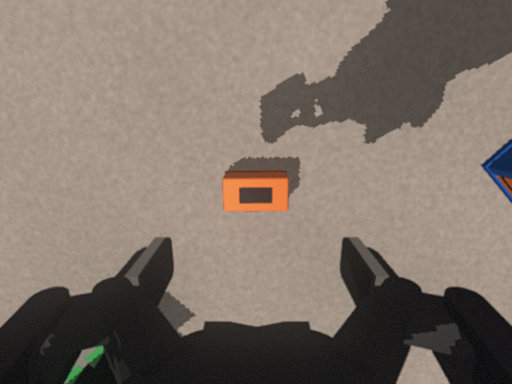

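Logger b sits centred between the open fingers, with its window at (256,195) and its long side across the picture as wanted. The mask missed it, so I'll check the hue range.

```bash
python3 - <<'E'
import h,cv2,numpy as np
im=cv2.imread("pics/w5.png")[:,:,::-1].copy(); hsv=cv2.cvtColor(im,cv2.COLOR_RGB2HSV); print(hsv[205,256],hsv[195,256],hsv[173,256],hsv[195,230])
E
sed -i 's/orange=((5,/orange=((2,/; s/v<70)&(b/v<95)\&(b/' h.py; python3 - <<'E'
from h import *
im,c=snap("wrist")
for o in loggers(im,c,34): print(*o)
E
```

```text
[ 11 181 242] [ 7 73 77] [ 10 160 123] [ 12 172 240]
[255.3 191.3] [447.1  -9.8  55.5  34.5  64.4] [450.  -11.2  26.4  11.6  64.4] [449.9 -11.3]
```

Call:
arm_command(rows=[{"delta_pos": [0,0,0.045],"roll": 0},{"delta_pos": [0,0,0.045],"roll": 0},{"delta_pos": [0,0,0.02],"roll": 0},{"delta_pos": [0,0,0.008],"roll": 0},{"delta_pos": [0,0,0],"roll": 0}])

```text
t: 7.0
eef_pos: [450.0, -11.7, 2.7]
tool_rot: [-180.0, -0.0, 154.5]
wrist_force: [0.3, -0.4, 0.8]
width: 85.3
```

Call:
arm_command(rows=[{"delta_pos": [0,0,0],"roll": 0},{"delta_pos": [0,0,0],"roll": 0},{"delta_pos": [0,0,0],"roll": 0},{"delta_pos": [0,0,0],"roll": 0},{"delta_pos": [0,0,0],"roll": 0},{"delta_pos": [0,0,0],"roll": 0}], gripper=0.05, squeeze=35)

```text
t: 7.75
eef_pos: [450.7, -11.9, 3.6]
tool_rot: [180.0, 0.1, 154.5]
wrist_force: [-0.6, 0.2, 6.8]
width: 55.5
```

Call:
arm_command(rows=[{"delta_pos": [0,0,-0.03],"roll": 0},{"delta_pos": [0,0,-0.05],"roll": 0},{"delta_pos": [0,0,-0.05],"roll": 0},{"delta_pos": [0,0,0],"roll": 0}])

```text
t: 8.25
eef_pos: [452.7, -12.2, 136.5]
tool_rot: [179.9, 0.4, 154.5]
wrist_force: [-0.2, 0.8, -1.9]
width: 55.2
```

```bash
python3 - <<'E'
from h import *
im,c=snap("wrist"); cv2.imwrite("pics/w6.png",im[:,:,::-1]); s=sense()
for o in loggers(im,c,s["eef_pos"][2]+31): print(*o)
print(s["width"]); go(566.8,-246.3,133,108.4)
E
```

```text
[256.4 258.6] [448.7  -9.3  57.4  39.1  64.5] [453.5 -11.8  28.5  13.7  64.5] [453.5 -11.8]
55.28299528135073
t 8.3 at [451.3 -12.  134.5] 154.5127795769483 -> tool dx,dy,dz [-205.1 -161.8    1.5] roll 46.1
```

View pics/w6.png

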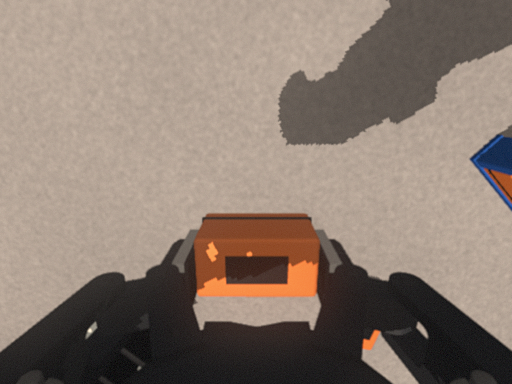

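Call:
arm_command(rows=[{"delta_pos": [0,0,0],"roll": 9.2},{"delta_pos": [0,0,0],"roll": 9.2},{"delta_pos": [0,0,0],"roll": 9.2},{"delta_pos": [0,0,0],"roll": 9.2},{"delta_pos": [0,0,0],"roll": 9.2},{"delta_pos": [-0.0433,0.0051,0],"roll": 0},{"delta_pos": [-0.0433,0.0051,0],"roll": 0},{"delta_pos": [-0.0433,0.0051,0],"roll": 0},{"delta_pos": [-0.0433,0.0051,0],"roll": 0},{"delta_pos": [-0.0433,0.0051,0],"roll": 0},{"delta_pos": [-0.0433,0.0051,0],"roll": 0},{"delta_pos": [-0.0433,0.0051,0],"roll": 0}])

```text
t: 9.8
eef_pos: [579.8, -288.7, 130.9]
tool_rot: [-179.9, -0.1, 108.5]
wrist_force: [0.1, 0.1, -1.9]
width: 55.4
```

Call:
arm_command(rows=[{"delta_pos": [0,0,0],"roll": 0},{"delta_pos": [0,0,0],"roll": 0}])

```text
t: 10.05
eef_pos: [579.0, -287.0, 131.1]
tool_rot: [-179.9, -0.1, 108.5]
wrist_force: [0.1, -1.1, -1.1]
width: 55.6
```

```bash
cat >> h.py <<'E'
def pads(im,c):
    m=cv2.inRange(cv2.cvtColor(im,cv2.COLOR_RGB2HSV),(45,90,40),(80,255,255))
    m=cv2.morphologyEx(m,cv2.MORPH_CLOSE,np.ones((3,3)))
    for k in cv2.findContours(m,0,1)[0]:
        if cv2.contourArea(k)>100:
            P=cast(c,k[:,0].astype(float),15)[:,:2]; ce,sz,a=cv2.minAreaRect(np.float32(P)); print("pad",np.array(ce),np.array(sz),a)
E
python3 - <<'E'
from h import *
im,c=snap("wrist"); cv2.imwrite("pics/w7.png",im[:,:,::-1]); s=sense()
for o in loggers(im,c,s["eef_pos"][2]+31): print(*o)
pads(im,c)
go(580.9,-288.3,80,108.4)
E
```

```text
pad [ 582.5 -293.4] [55.7 19. ] 18.591386795043945
pad [ 566.9 -245.8] [56.  30.5] 17.416305541992188
pad [ 553.1 -204.3] [56.  29.8] 18.482837677001953
t 10.1 at [ 579.2 -286.6  131.6] 108.53617870088301 -> tool dx,dy,dz [-2.1  1.1 51.6] roll 0.1
```

View pics/w7.png

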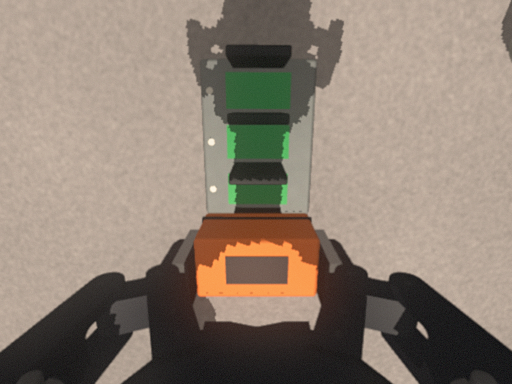

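The held logger is square in the jaws, window centre at (257,270). Ahead of it the rack's bays line up with the jaws, and the pads measured at this yaw agree with the earlier ones within 0.5 mm. Next is the in-hand offset.

```bash
python3 - <<'E'
from h import *
im,c=snap("wrist"); s=sense()
v=cv2.cvtColor(im,cv2.COLOR_RGB2HSV)[:,:,2]; g=im[250:292,212:302]; m=((g[:,:,0]<120)).astype(np.uint8)
k=max(cv2.findContours(m,0,1)[0],key=cv2.contourArea); x,y,w,h=cv2.boundingRect(k); print(x+212,y+250,w,h)
q=cast(c,[x+212+w/2-.5,y+250+h/2-.5],s["eef_pos"][2]+30.4)[0]; d=q-s["eef_pos"]; a=np.radians(s["tool_rot"][2])
print("window in tool x,y",np.cos(a)*d[0]+np.sin(a)*d[1],np.sin(a)*d[0]-np.cos(a)*d[1]); 
go(580.9,-288.1,85,108.4)
E
```

```text
226 257 62 26
window in tool x,y 0.7811880903441312 0.5286171765485659
t 10.15 at [ 579.3 -286.6  132. ] 108.55643662571342 -> tool dx,dy,dz [-2.  1. 47.] roll 0.2
```

Call:
arm_command(rows=[{"delta_pos": [-0.0026,0.0006,0.02],"roll": 0},{"delta_pos": [0,0,0.02],"roll": 0},{"delta_pos": [0,0,0.005],"roll": 0},{"delta_pos": [0,0,0],"roll": 0},{"delta_pos": [0,0,0],"roll": 0},{"delta_pos": [0,0,0],"roll": 0}])

```text
t: 10.9
eef_pos: [581.8, -290.3, 88.4]
tool_rot: [180.0, 0.1, 108.5]
wrist_force: [-0.1, 0.1, -2.3]
width: 55.8
```

Call:
arm_command(rows=[{"delta_pos": [0,0,0],"roll": 0}])

```text
t: 11.02
eef_pos: [581.6, -290.2, 88.0]
tool_rot: [180.0, 0.0, 108.5]
wrist_force: [0.1, 0.5, -0.7]
width: 55.5
```

```bash
python3 - <<'E'
from h import *
for i in range(4): print(sense()["eef_pos"]); get_image("side")
go(580.7,-289,22,108.4)
E
```

```text
[ 581.6 -290.2   88. ]
[ 581.6 -290.2   87.9]
[ 581.6 -290.2   87.8]
[ 581.5 -290.2   87.7]
t 11.22 at [ 581.5 -290.2   87.6] 108.51262685479702 -> tool dx,dy,dz [ 1.3 -0.3 65.6] roll 0.1
```

Call:
arm_command(rows=[{"delta_pos": [0.0012,-0.0003,0.006],"roll": 0},{"delta_pos": [0,0,0.01],"roll": 0},{"delta_pos": [0,0,0.01],"roll": 0},{"delta_pos": [0,0,0.01],"roll": 0},{"delta_pos": [0,0,0.01],"roll": 0},{"delta_pos": [0,0,0.008],"roll": 0},{"delta_pos": [0,0,0.008],"roll": 0},{"delta_pos": [0,0,0],"roll": 0},{"delta_pos": [0,0,0],"roll": 0}])

```text
t: 12.35
eef_pos: [581.0, -289.2, 25.9]
tool_rot: [180.0, 0.0, 108.5]
wrist_force: [0.5, -0.7, -0.8]
width: 55.4
```

Call:
arm_command(rows=[{"delta_pos": [0,0,0.003],"roll": 0},{"delta_pos": [0,0,0.002],"roll": 0},{"delta_pos": [0,0,0.0015],"roll": 0},{"delta_pos": [0,0,0],"roll": 0},{"delta_pos": [0,0,0],"roll": 0}])

```text
t: 12.98
eef_pos: [580.8, -289.1, 19.2]
tool_rot: [180.0, 0.0, 108.5]
wrist_force: [0.6, 0.5, -0.5]
width: 55.6
```

Call:
arm_command(rows=[{"delta_pos": [0,0,0.001],"roll": 0},{"delta_pos": [0,0,0.0005],"roll": 0},{"delta_pos": [0,0,0],"roll": 0}])

```text
t: 13.35
eef_pos: [581.0, -289.2, 18.6]
tool_rot: [180.0, 0.0, 108.5]
wrist_force: [-2.4, 1.7, 9.1]
width: 55.5
```

Floor contact (9 N up), so I'll release, rise and check.

Call:
arm_command(rows=[{"delta_pos": [0,0,0],"roll": 0},{"delta_pos": [0,0,0],"roll": 0},{"delta_pos": [0,0,0],"roll": 0},{"delta_pos": [0,0,0],"roll": 0},{"delta_pos": [0,0,-0.02],"roll": 0},{"delta_pos": [0,0,-0.04],"roll": 0},{"delta_pos": [0,0,-0.04],"roll": 0},{"delta_pos": [0,0,0],"roll": 0},{"delta_pos": [0,0,0],"roll": 0}], gripper=0.085)

```text
t: 14.48
eef_pos: [580.5, -288.9, 117.1]
tool_rot: [-180.0, -0.0, 108.5]
wrist_force: [-0.2, 0.8, -0.4]
width: 85.0
```

```bash
python3 - <<'E'
from h import *
im,c=snap("wrist"); cv2.imwrite("pics/w8.png",im[:,:,::-1]); s=sense()
for o in loggers(im,c,49): print(*o)
pads(im,c)
go(643.4,29.3,120,49)
E
```

```text
[257.1 199.9] [ 580.6 -286.4   55.4   32.1   19.5] [ 580.9 -287.8   26.    11.6   18.6] [ 582.3 -286.1]
pad [ 566.8 -246.2] [56.1 29.1] 18.570344924926758
pad [ 553.  -204.5] [56.1 29.5] 18.56635093688965
t 14.53 at [ 580.2 -288.7  116.5] 108.515123788014 -> tool dx,dy,dz [281.4 160.9  -3.5] roll 59.5
```

Logger b is seated at (580.9,-287.8), yaw 18.6°, against a bay centre of (580.9,-288.1). Next is logger c.

Call:
arm_command(rows=[{"delta_pos": [0.0402,0.023,-0.001],"roll": 0},{"delta_pos": [0.0402,0.023,-0.001],"roll": 0},{"delta_pos": [0.0402,0.023,-0.001],"roll": 0},{"delta_pos": [0.0402,0.023,-0.001],"roll": 0},{"delta_pos": [0.0402,0.023,0],"roll": 0},{"delta_pos": [0.0402,0.023,0],"roll": 0},{"delta_pos": [0.0402,0.023,0],"roll": 0},{"delta_pos": [0,0,0],"roll": 10},{"delta_pos": [0,0,0],"roll": 10},{"delta_pos": [0,0,0],"roll": 10},{"delta_pos": [0,0,0],"roll": 10},{"delta_pos": [0,0,0],"roll": 10}])

```text
t: 16.02
eef_pos: [643.1, 29.0, 119.9]
tool_rot: [-179.9, 0.1, 58.2]
wrist_force: [-0.3, -0.2, -0.4]
width: 84.9
```

Call:
arm_command(rows=[{"delta_pos": [0,0,0],"roll": 9.5},{"delta_pos": [0,0,0],"roll": 0},{"delta_pos": [0,0,0],"roll": 0},{"delta_pos": [0,0,0],"roll": 0}])

```text
t: 16.52
eef_pos: [643.9, 28.9, 121.3]
tool_rot: [-180.0, 0.0, 49.1]
wrist_force: [0.5, 1.1, -0.3]
width: 84.8
```

```bash
python3 - <<'E'
from h import *
im,c=snap("wrist"); cv2.imwrite("pics/w9.png",im[:,:,::-1]); s=sense()
L=loggers(im,c,34)
for o in L: print(*o)
o=min(L,key=lambda o:abs(o[2][0]-643)+abs(o[2][1]-29)); go(o[2][0],o[2][1],3,o[2][4]+90)
E
```

```text
[255.5 192.9] [644.8  31.4  55.6  33.8 -40.8] [642.3  28.6  26.6  11.7 -40.8] [642.4  28.8]
[20.8 89. ] [558.6 214.7  59.5  38.2  30.5] [565.7 208.5  54.4  23.3  35.8] [570.5 209.2]
t 16.57 at [644.   28.9 121.4] 49.1040124947914 -> tool dx,dy,dz [ -1.3  -1.1 118.4] roll -0.1
```

Call:
arm_command(rows=[{"delta_pos": [-0.0013,-0.001,0.045],"roll": 0},{"delta_pos": [0,0,0.045],"roll": 0},{"delta_pos": [0,0,0.02],"roll": 0},{"delta_pos": [0,0,0.008],"roll": 0},{"delta_pos": [0,0,0],"roll": 0}])

```text
t: 17.2
eef_pos: [642.6, 28.6, 3.7]
tool_rot: [-180.0, -0.0, 49.0]
wrist_force: [-0.2, 0.7, -0.1]
width: 84.9
```

Call:
arm_command(rows=[{"delta_pos": [0,0,0],"roll": 0},{"delta_pos": [0,0,0],"roll": 0},{"delta_pos": [0,0,0],"roll": 0},{"delta_pos": [0,0,0],"roll": 0},{"delta_pos": [0,0,0],"roll": 0},{"delta_pos": [0,0,0],"roll": 0}], gripper=0.05, squeeze=35)

```text
t: 17.95
eef_pos: [643.5, 28.5, 4.9]
tool_rot: [179.9, -0.1, 49.0]
wrist_force: [-0.2, -0.1, 6.7]
width: 55.5
```

Call:
arm_command(rows=[{"delta_pos": [0,0,-0.03],"roll": 0},{"delta_pos": [0,0,-0.05],"roll": 0},{"delta_pos": [0,0,-0.05],"roll": 0},{"delta_pos": [0,0,0],"roll": -9.9},{"delta_pos": [0,0,0],"roll": -9.9},{"delta_pos": [0,0,0],"roll": -9.9},{"delta_pos": [0,0,0],"roll": -9.9},{"delta_pos": [0,0,0],"roll": -9.9},{"delta_pos": [0,0,0],"roll": -9.9},{"delta_pos": [0,0,0],"roll": 0},{"delta_pos": [0,0,0],"roll": 0}])

```text
t: 19.32
eef_pos: [642.5, 28.6, 133.7]
tool_rot: [180.0, 0.0, 108.2]
wrist_force: [0.1, 0.7, -0.5]
width: 55.9
```

```bash
cat >> h.py <<'E'
def held(dz=30.4):
    "window centre of the held logger in tool x,y; dz: its top above the TCP"
    im,c=snap("wrist"); s=sense()
    g=im[250:292,212:302]; k=max(cv2.findContours((g[:,:,0]<120).astype(np.uint8),0,1)[0],key=cv2.contourArea)
    x,y,w,h=cv2.boundingRect(k); print("window px",x+212,y+250,w,h,"grip",s["width"])
    d=cast(c,[x+211.5+w/2,y+249.5+h/2],s["eef_pos"][2]+dz)[0]-s["eef_pos"]; a=np.radians(s["tool_rot"][2])
    o=np.array([np.cos(a)*d[0]+np.sin(a)*d[1],np.sin(a)*d[0]-np.cos(a)*d[1]]); print("held at tool x,y",o); return o
def goheld(o,x,y,z,yaw):
    a=np.radians(yaw); go(x-np.cos(a)*o[0]-np.sin(a)*o[1],y-np.sin(a)*o[0]+np.cos(a)*o[1],z,yaw)
E
python3 - <<'E'
from h import *
goheld(held(),566.8,-246.2,120,108.5)
E
```

```text
window px 226 259 61 26 grip 55.37841392840279
held at tool x,y [-0.5  0.5]
t 19.38 at [642.5  28.6 133.7] 108.24061695691094 -> tool dx,dy,dz [-236.8 -158.4   13.7] roll -0.3
```

Call:
arm_command(rows=[{"delta_pos": [-0.0394,-0.0264,0.002],"roll": -0.3},{"delta_pos": [-0.0394,-0.0264,0.002],"roll": 0},{"delta_pos": [-0.0394,-0.0264,0.002],"roll": 0},{"delta_pos": [-0.0394,-0.0264,0.002],"roll": 0},{"delta_pos": [-0.0394,-0.0264,0.002],"roll": 0},{"delta_pos": [-0.0394,-0.0264,0.002],"roll": 0},{"delta_pos": [0,0,0.015],"roll": 0},{"delta_pos": [0,0,0.015],"roll": 0},{"delta_pos": [0,0,0.002],"roll": 0},{"delta_pos": [0,0,0],"roll": 0},{"delta_pos": [0,0,0],"roll": 0},{"delta_pos": [0,0,0],"roll": 0}])

```text
t: 20.88
eef_pos: [568.5, -246.0, 90.1]
tool_rot: [180.0, 0.0, 108.7]
wrist_force: [-0.1, -1.1, -1.1]
width: 55.2
```

```bash
python3 - <<'E'
from h import *
goheld(held(29.1),566.8,-246.2,27,108.5)
E
```

```text
window px 276 259 11 3 grip 54.86328190488611
held at tool x,y [ 4.8 11.9]
t 20.93 at [ 568.4 -246.    90. ] 108.73344026125147 -> tool dx,dy,dz [ -4.4 -13.6  63. ] roll 0.2
```

Call:
arm_command(rows=[{"delta_pos": [0.0012,-0.002,0],"roll": 0},{"delta_pos": [0,0,0],"roll": 0},{"delta_pos": [0,0,0],"roll": 0}])

```text
t: 21.3
eef_pos: [565.8, -245.7, 89.7]
tool_rot: [180.0, 0.0, 108.7]
wrist_force: [0.1, 0.3, 0.4]
width: 55.4
```

```bash
python3 - <<'E'
from h import *
goheld([-.9,.5],566.8,-246.2,27,108.5)
E
```

```text
t 21.3 at [ 565.8 -245.7   89.7] 108.70755039446958 -> tool dx,dy,dz [ 0.1  0.3 62.7] roll 0.2
```

Call:
arm_command(rows=[{"delta_pos": [0,0,0.008],"roll": 0},{"delta_pos": [0,0,0.01],"roll": 0},{"delta_pos": [0,0,0.01],"roll": 0},{"delta_pos": [0,0,0.01],"roll": 0},{"delta_pos": [0,0,0.01],"roll": 0},{"delta_pos": [0,0,0.008],"roll": 0},{"delta_pos": [0,0,0.007],"roll": 0},{"delta_pos": [0,0,0],"roll": 0},{"delta_pos": [0,0,0],"roll": 0}])

```text
t: 22.42
eef_pos: [566.0, -245.7, 26.9]
tool_rot: [180.0, 0.0, 108.7]
wrist_force: [0.5, -0.4, -1.6]
width: 55.4
```

Call:
arm_command(rows=[{"delta_pos": [0,0,0.002],"roll": 0},{"delta_pos": [0,0,0.0015],"roll": 0},{"delta_pos": [0,0,0.001],"roll": 0},{"delta_pos": [0,0,0],"roll": 0},{"delta_pos": [0,0,0],"roll": 0}])

```text
t: 23.05
eef_pos: [565.8, -245.6, 22.1]
tool_rot: [180.0, 0.0, 108.7]
wrist_force: [-0.4, -0.6, -1.0]
width: 55.6
```

Call:
arm_command(rows=[{"delta_pos": [0,0,0.0015],"roll": 0},{"delta_pos": [0,0,0.001],"roll": 0},{"delta_pos": [0,0,0],"roll": 0},{"delta_pos": [0,0,0],"roll": 0}])

```text
t: 23.55
eef_pos: [565.8, -245.6, 19.9]
tool_rot: [180.0, 0.0, 108.7]
wrist_force: [-1.5, 0.3, 5.4]
width: 55.6
```

Call:
arm_command(rows=[{"delta_pos": [0,0,0],"roll": 0},{"delta_pos": [0,0,0],"roll": 0},{"delta_pos": [0,0,0],"roll": 0},{"delta_pos": [0,0,0],"roll": 0},{"delta_pos": [0,0,-0.02],"roll": 0},{"delta_pos": [0,0,-0.04],"roll": 0},{"delta_pos": [0,0,-0.04],"roll": 0},{"delta_pos": [0,0,0],"roll": 0},{"delta_pos": [0,0,0],"roll": 0}], gripper=0.085)

```text
t: 24.68
eef_pos: [565.5, -245.4, 119.1]
tool_rot: [-180.0, -0.0, 108.7]
wrist_force: [0.1, 0.3, -0.5]
width: 85.1
```

```bash
python3 - <<'E'
from h import *
im,c=snap("wrist"); cv2.imwrite("pics/w10.png",im[:,:,::-1]); s=sense()
for o in loggers(im,c,49): print(*o)
pads(im,c)
go(558,222.3,140,-159.5)
E
```

```text
[257.4 250.7] [ 579.6 -283.1   55.2   38.    18.8] [ 575.7 -273.    47.3   14.4   18.8] [ 577.  -271.1]
[256.  200.8] [ 565.7 -243.3   55.4   34.2   18.8] [ 562.1 -230.7   47.7    5.8   17.5] [ 561.  -231.2]
pad [ 553.1 -204.5] [56.2 31.1] 18.771015167236328
t 24.73 at [ 565.1 -245.2  118.5] 108.71398776481817 -> tool dx,dy,dz [445.1 143.2 -21.5] roll -91.8
```

Call:
arm_command(rows=[{"delta_pos": [0.0495,0.0159,-0.0024],"roll": 0},{"delta_pos": [0.0495,0.0159,-0.0024],"roll": 0},{"delta_pos": [0.0495,0.0159,-0.0024],"roll": 0},{"delta_pos": [0.0495,0.0159,-0.0024],"roll": 0},{"delta_pos": [0.0495,0.0159,-0.0024],"roll": 0},{"delta_pos": [0.0495,0.0159,-0.0024],"roll": 0},{"delta_pos": [0.0495,0.0159,-0.0024],"roll": 0},{"delta_pos": [0.0495,0.0159,-0.0024],"roll": 0},{"delta_pos": [0.0495,0.0159,-0.0024],"roll": 0},{"delta_pos": [0,0,0],"roll": -10.2},{"delta_pos": [0,0,0],"roll": -10.2},{"delta_pos": [0,0,0],"roll": -10.2}])

```text
t: 26.22
eef_pos: [557.4, 222.3, 139.6]
tool_rot: [-179.9, -0.1, 139.7]
wrist_force: [0.1, -0.2, 0.4]
width: 85.2
```

Call:
arm_command(rows=[{"delta_pos": [0,0,0],"roll": -10.2},{"delta_pos": [0,0,0],"roll": -10.2},{"delta_pos": [0,0,0],"roll": -10.2},{"delta_pos": [0,0,0],"roll": -10.2},{"delta_pos": [0,0,0],"roll": -10.2},{"delta_pos": [0,0,0],"roll": -10.2},{"delta_pos": [0,0,0],"roll": 0},{"delta_pos": [0,0,0],"roll": 0},{"delta_pos": [0,0,0],"roll": 0}])

```text
t: 27.35
eef_pos: [558.3, 222.2, 140.9]
tool_rot: [180.0, -0.0, -159.6]
wrist_force: [0.6, -0.5, 0.0]
width: 85.0
```

```bash
python3 - <<'E'
from h import *
im,c=snap("wrist"); cv2.imwrite("pics/w11.png",im[:,:,::-1])
for o in loggers(im,c,40): print(*o)
go(558,222.3,10,-159.5)
E
```

```text
[254.2 187.9] [558.6 220.8  54.3  28.9  21.2] [558.2 221.1  25.2  11.8  20.4] [558.  221.1]
t 27.4 at [558.3 222.2 141. ] -159.5844277917197 -> tool dx,dy,dz [  0.3   0.2 131. ] roll -0.1
```

View pics/w11.png

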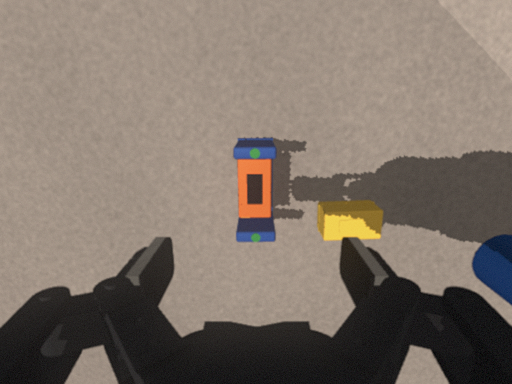

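Logger a is between the cheeks at (254,188), and the yellow look-alike sits just right of it at (350,220). I'll narrow the opening to 55 mm so the fingers clear the yellow block.

Call:
arm_command(rows=[{"delta_pos": [0.0006,-0.001,0.02],"roll": 0},{"delta_pos": [0,0,0.03],"roll": 0},{"delta_pos": [0,0,0.03],"roll": 0},{"delta_pos": [0,0,0.03],"roll": 0},{"delta_pos": [0,0,0.015],"roll": 0},{"delta_pos": [0,0,0.006],"roll": 0},{"delta_pos": [0,0,0],"roll": 0}], gripper=0.055)

```text
t: 28.28
eef_pos: [558.5, 221.2, 10.6]
tool_rot: [-180.0, 0.0, -159.5]
wrist_force: [-0.0, -0.1, 0.2]
width: 55.2
```

Call:
arm_command(rows=[{"delta_pos": [0,0,0],"roll": 0},{"delta_pos": [0,0,0],"roll": 0},{"delta_pos": [0,0,0],"roll": 0},{"delta_pos": [0,0,0],"roll": 0},{"delta_pos": [0,0,0],"roll": 0},{"delta_pos": [0,0,0],"roll": 0}], gripper=0.024, squeeze=35)

```text
t: 29.02
eef_pos: [559.0, 221.3, 11.3]
tool_rot: [-180.0, 0.1, -159.5]
wrist_force: [-1.3, -0.4, 6.4]
width: 29.4
```

Call:
arm_command(rows=[{"delta_pos": [0,0,-0.02],"roll": 0},{"delta_pos": [0,0,-0.03],"roll": 0},{"delta_pos": [0,0,-0.04],"roll": 0},{"delta_pos": [0,0,-0.02],"roll": 0},{"delta_pos": [0,0,0],"roll": 0},{"delta_pos": [0,0,0],"roll": 0}])

```text
t: 29.78
eef_pos: [557.6, 220.9, 119.2]
tool_rot: [180.0, -0.1, -159.5]
wrist_force: [-0.5, 0.3, -2.0]
width: 29.6
```

```bash
python3 - <<'E'
from h import *
im,c=snap("wrist"); cv2.imwrite("pics/w12.png",im[:,:,::-1]); print(sense()["width"])
go(530,60,110,-159.5)
E
```

```text
29.14692086645717
t 29.82 at [557.3 220.9 118.9] -159.4873225578379 -> tool dx,dy,dz [  82.  -141.1    8.9] roll 0.0
```

Call:
arm_command(rows=[{"delta_pos": [0.0205,-0.0353,0],"roll": 0},{"delta_pos": [0.0205,-0.0353,0],"roll": 0},{"delta_pos": [0.0205,-0.0353,0],"roll": 0},{"delta_pos": [0.0205,-0.0353,0],"roll": 0},{"delta_pos": [0,0,0.03],"roll": 0},{"delta_pos": [0,0,0.03],"roll": 0},{"delta_pos": [0,0,0.025],"roll": 0},{"delta_pos": [0,0,0.015],"roll": 0},{"delta_pos": [0,0,0.006],"roll": 0},{"delta_pos": [0,0,0.003],"roll": 0},{"delta_pos": [0,0,0],"roll": 0},{"delta_pos": [0,0,0],"roll": 0}])

```text
t: 31.32
eef_pos: [531.4, 60.1, 11.8]
tool_rot: [-180.0, 0.1, -159.5]
wrist_force: [0.5, 0.2, -1.1]
width: 29.6
```

Call:
arm_command(rows=[{"delta_pos": [0,0,0.003],"roll": 0},{"delta_pos": [0,0,0.002],"roll": 0},{"delta_pos": [0,0,0.0015],"roll": 0},{"delta_pos": [0,0,0],"roll": 0},{"delta_pos": [0,0,0],"roll": 0}])

```text
t: 31.95
eef_pos: [530.8, 60.1, 5.3]
tool_rot: [-180.0, 0.0, -159.5]
wrist_force: [-4.0, 0.1, 9.5]
width: 29.5
```

Down on the table (9.5 N). I'll open, rise, turn +90° and re-measure.

Call:
arm_command(rows=[{"delta_pos": [0,0,0],"roll": 0},{"delta_pos": [0,0,0],"roll": 0},{"delta_pos": [0,0,0],"roll": 0},{"delta_pos": [0,0,0],"roll": 0},{"delta_pos": [0,0,-0.015],"roll": 0},{"delta_pos": [0,0,-0.05],"roll": 0},{"delta_pos": [0,0,-0.05],"roll": 0},{"delta_pos": [0,0,0],"roll": 10},{"delta_pos": [0,0,0],"roll": 10},{"delta_pos": [0,0,0],"roll": 10},{"delta_pos": [0,0,0],"roll": 10},{"delta_pos": [0,0,0],"roll": 10}], gripper=0.085)

```text
t: 33.45
eef_pos: [531.0, 60.1, 120.8]
tool_rot: [180.0, 0.0, 150.2]
wrist_force: [-1.0, -0.1, -1.3]
width: 84.7
```

Call:
arm_command(rows=[{"delta_pos": [0,0,0],"roll": 10},{"delta_pos": [0,0,0],"roll": 10},{"delta_pos": [0,0,0],"roll": 10},{"delta_pos": [0,0,0],"roll": 10},{"delta_pos": [0,0,0],"roll": 0},{"delta_pos": [0,0,0],"roll": 0},{"delta_pos": [0,0,0],"roll": 0}])

```text
t: 34.33
eef_pos: [530.9, 60.1, 119.9]
tool_rot: [180.0, 0.0, 110.6]
wrist_force: [0.3, 0.5, 1.3]
width: 85.0
```

```bash
python3 - <<'E'
from h import *
im,c=snap("wrist"); cv2.imwrite("pics/w13.png",im[:,:,::-1])
L=loggers(im,c,34)
for o in L: print(*o)
o=L[0]; go(o[2][0],o[2][1],3.5,o[2][4]+90)
E
```

```text
[254.  192.1] [528.5  62.5  55.1  34.4  20.7] [529.7  59.5  25.7  11.6  20.7] [529.7  59.6]
t 34.38 at [530.9  60.1 119.8] 110.61190946656471 -> tool dx,dy,dz [ -0.1  -1.3 116.3] roll -0.1
```

Call:
arm_command(rows=[{"delta_pos": [0,-0.0013,0.045],"roll": 0},{"delta_pos": [0,0,0.045],"roll": 0},{"delta_pos": [0,0,0.018],"roll": 0},{"delta_pos": [0,0,0.008],"roll": 0},{"delta_pos": [0,0,0],"roll": 0}])

```text
t: 35.0
eef_pos: [529.7, 59.7, 3.8]
tool_rot: [-180.0, -0.0, 110.5]
wrist_force: [-0.6, 0.0, -0.9]
width: 84.9
```

Call:
arm_command(rows=[{"delta_pos": [0,0,0],"roll": 0},{"delta_pos": [0,0,0],"roll": 0},{"delta_pos": [0,0,0],"roll": 0},{"delta_pos": [0,0,0],"roll": 0},{"delta_pos": [0,0,0],"roll": 0},{"delta_pos": [0,0,0],"roll": 0}], gripper=0.05, squeeze=35)

```text
t: 35.75
eef_pos: [530.4, 59.6, 4.8]
tool_rot: [179.9, 0.0, 110.5]
wrist_force: [-0.7, 0.3, 6.5]
width: 55.2
```

Call:
arm_command(rows=[{"delta_pos": [0,0,-0.03],"roll": 0},{"delta_pos": [0,0,-0.05],"roll": 0},{"delta_pos": [0,0,-0.05],"roll": 0},{"delta_pos": [0,0,0],"roll": 2.1},{"delta_pos": [0,0,0],"roll": 0},{"delta_pos": [0,0,0],"roll": 0}])

```text
t: 36.5
eef_pos: [528.6, 59.7, 132.4]
tool_rot: [-179.9, -0.0, 108.4]
wrist_force: [0.6, 0.1, -1.8]
width: 55.5
```

```bash
python3 - <<'E'
from h import *
held(29.5); goheld([0,.5],553.1,-204.3,120,108.5)
E
```

```text
window px 226 258 61 26 grip 55.41229465681611
held at tool x,y [-0.4  0.5]
t 36.55 at [528.7  59.7 132.4] 108.43348212995313 -> tool dx,dy,dz [-258.2  -60.8   12.4] roll -0.1
```

Call:
arm_command(rows=[{"delta_pos": [-0.043,-0.0101,0.002],"roll": 0},{"delta_pos": [-0.043,-0.0101,0.002],"roll": 0},{"delta_pos": [-0.043,-0.0101,0.002],"roll": 0},{"delta_pos": [-0.043,-0.0101,0.002],"roll": 0},{"delta_pos": [-0.043,-0.0101,0.002],"roll": 0},{"delta_pos": [-0.043,-0.0101,0.002],"roll": 0},{"delta_pos": [0,0,0.015],"roll": 0},{"delta_pos": [0,0,0.013],"roll": 0},{"delta_pos": [0,0,0.002],"roll": 0},{"delta_pos": [0,0,0],"roll": 0},{"delta_pos": [0,0,0],"roll": 0},{"delta_pos": [0,0,0],"roll": 0}])

```text
t: 38.05
eef_pos: [554.0, -204.1, 92.2]
tool_rot: [180.0, 0.0, 108.4]
wrist_force: [0.6, -0.1, -0.7]
width: 55.1
```

```bash
python3 - <<'E'
from h import *
goheld([-.4,.5],553.1,-204.3,27,108.5)
E
```

```text
t 38.05 at [ 554.  -204.1   92.2] 108.43931994949759 -> tool dx,dy,dz [ 0.5 -1.4 65.2] roll -0.1
```

Call:
arm_command(rows=[{"delta_pos": [0.0005,-0.0012,0.005],"roll": 0},{"delta_pos": [0,0,0.01],"roll": 0},{"delta_pos": [0,0,0.01],"roll": 0},{"delta_pos": [0,0,0.01],"roll": 0},{"delta_pos": [0,0,0.01],"roll": 0},{"delta_pos": [0,0,0.01],"roll": 0},{"delta_pos": [0,0,0.01],"roll": 0},{"delta_pos": [0,0,0],"roll": 0},{"delta_pos": [0,0,0],"roll": 0}])

```text
t: 39.17
eef_pos: [552.5, -204.2, 26.9]
tool_rot: [180.0, 0.0, 108.4]
wrist_force: [-1.1, -0.2, -0.9]
width: 55.6
```

Call:
arm_command(rows=[{"delta_pos": [0,0,0.002],"roll": 0},{"delta_pos": [0,0,0.002],"roll": 0},{"delta_pos": [0,0,0.001],"roll": 0},{"delta_pos": [0,0,0],"roll": 0},{"delta_pos": [0,0,0],"roll": 0}])

```text
t: 39.8
eef_pos: [552.4, -204.2, 21.8]
tool_rot: [180.0, 0.0, 108.4]
wrist_force: [-0.6, -0.3, -0.8]
width: 55.4
```

Call:
arm_command(rows=[{"delta_pos": [0,0,0.0015],"roll": 0},{"delta_pos": [0,0,0.001],"roll": 0},{"delta_pos": [0,0,0],"roll": 0},{"delta_pos": [0,0,0],"roll": 0}])

```text
t: 40.3
eef_pos: [552.4, -204.2, 19.7]
tool_rot: [180.0, 0.0, 108.4]
wrist_force: [-2.6, -0.1, 6.5]
width: 55.2
```

Call:
arm_command(rows=[{"delta_pos": [0,0,0],"roll": 0},{"delta_pos": [0,0,0],"roll": 0},{"delta_pos": [0,0,0],"roll": 0},{"delta_pos": [0,0,0],"roll": 0},{"delta_pos": [0,0,-0.02],"roll": 0},{"delta_pos": [0,0,-0.04],"roll": 0},{"delta_pos": [0,0,-0.05],"roll": 0},{"delta_pos": [0,0,-0.05],"roll": 0},{"delta_pos": [-0.055,0,0],"roll": 0},{"delta_pos": [-0.055,0,0],"roll": 0},{"delta_pos": [0,0,0],"roll": 0},{"delta_pos": [0,0,0],"roll": 0}], gripper=0.085)

```text
t: 41.8
eef_pos: [586.7, -308.2, 178.7]
tool_rot: [-180.0, -0.1, 108.4]
wrist_force: [0.7, -0.1, 0.3]
width: 85.2
```

```bash
python3 - <<'E'
from h import *
im,c=snap("wrist"); cv2.imwrite("pics/w14.png",im[:,:,::-1])
for k in blobs(im,"orange",150)[0]:
    P=cast(c,k[:,0].astype(float),49)[:,:2]; print(k[:,0].mean(0),cv2.minAreaRect(np.float32(P)))
print(proj(c,[[580.9,-288.1,49],[566.8,-246.2,49],[553.1,-204.3,49]]))
cv2.imwrite("pics/w14c.png",cv2.resize(im[60:240,140:380,::-1],None,fx=3,fy=3,interpolation=cv2.INTER_CUBIC))
s=get_image("side"); cv2.imwrite("pics/side2.png",s[:,:,::-1])
E
```

```text
[256.9 160.2] ((580.5418090820312, -285.999267578125), (55.27922058105469, 30.551395416259766), 18.452451705932617)
[256.4 113.5] ((566.1234130859375, -245.03500366210938), (55.268184661865234, 29.87761688232422), 18.475788116455078)
[256.8  63. ] ((552.99560546875, -204.12918090820312), (55.191749572753906, 31.673255920410156), 18.442251205444336)
[[256.7 161.9]
 [256.6 115.2]
 [256.9  64.5]]
```

View pics/w14c.png

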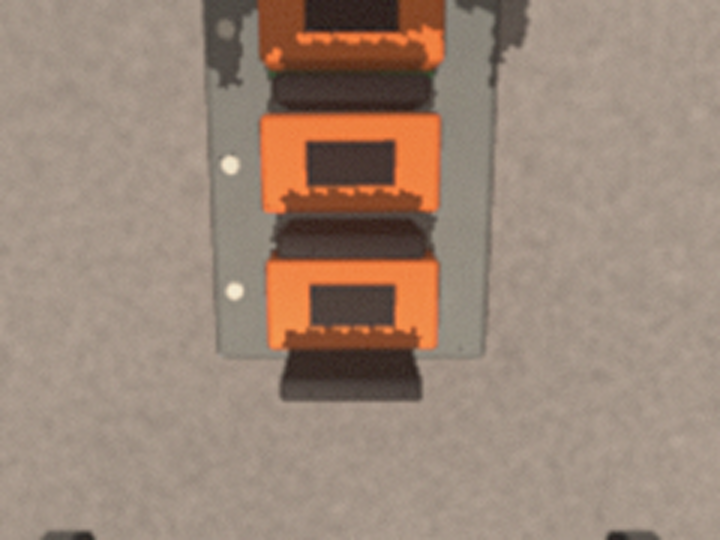

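View pics/side2.png

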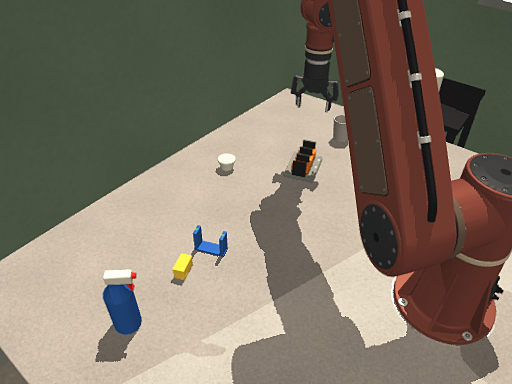

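All three loggers sit between the fins, level, with the outline centres within about 2 mm of the bay centres and yaw within 0.3°. The side view shows the cradle empty, the bung (227,163), cup (341,130), bottle (122,305) and yellow block (182,266) where they were, and the gripper clear. I'll hand it in.

```bash
python3 -c "
from bench import *
s=sense(); print(s['t'],s['wrist_force'],s['width']); print(sign_off())"
```

```text
41.9 [ 0.94179735  0.21027843 -0.42020091] 85.05591525410348
the job is handed in; nothing more can be done
None
```

All three orange loggers are in the rack, one per bay, and the job was handed in at 41.9 s of the 72 s allowed. Logger b is in bay 0, c in bay 1 and a in bay 2. Logger a was lifted from the cradle by its sides, set on the table and retaken by its ends. Each logger was lowered until the floor pushed back with about 5–9 N before I opened the fingers.

**Last checks:**
- **Position:** the last wrist picture puts each logger's outline centre about 0.2–2.1 mm from its bay centre. Their yaw is about 18.5°, matching the rack's 18.4°.
- **Height:** it was checked only by the floor contact and the tool height at release, not measured in a picture.
- **Other objects:** the side view shows the bottle, bung, cup and yellow look-alike where they were, and the gripper well clear.

**Checks that failed or disagreed:** the window detector missed or misread a few times, on b before its grasp, on b and c in hand, and on the seated loggers in bays 0 and 1, mostly through lighting. For b I widened the mask and re-measured, and for c I used the in-hand offset from the previous picture. For the seated loggers I used the outlines.

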